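# Slide the test tile home to the reference chips

## Robot

A 7-joint arm with a two-finger parallel gripper is mounted at the origin on the work surface; the furniture and walls round the work are solid. World frame = base frame: x ahead of the robot, y to its left, z up, the work surface at z = 0. Lengths are in m, angles in rad, forces in N, time in s.
With the tool pointing down it reaches from about 0.4 to 0.875 m from the base axis. Payload 6.5 kg.
Tool frame: the origin (TCP) lies on the front face of the gripper's body, between the roots of the fingers; the fingertips stand 73 mm ahead of it and the grasp point (between the pads) lies 54 mm ahead of it; z points along the fingers, y is the line along which they close (so a half turn about z gives the same grasp; the last joint's range is limited). The gripper opens to 85 mm and grips with 20 to 120 N. Pads are 22 mm wide; open, the fingers measure 114 mm over their backs; the gripper's body (76 mm by 85 mm) begins 54 mm behind the grasp point. The pads swing forward as they close: fully open they stand 13 mm farther back than shut.
Start: joints at [1.245, 0.536, -0.004, 1.538, 0.003, 1.067, -0.071], TCP at [0.167, -0.628, 0.304] pointing down, gripper open.
Joint ranges: [-2.7, 2.7], [-0.37, 2.16], [-1.27, 1.26], [0.24, 2.4], [-1.31, 4.45], [0.19, 1.91], [-2.76, 2.76]. Speed limits (rad/s): [2.39, 2.39, 3.14, 3.14, 3.14, 3.14, 3.14].

## Interface

Orientations are given as a unit quaternion [w, x, y, z].
In Python, from rig import robot gives the robot as it stands. The module is installed in compiled form; this text tells all that it offers.
- The arm moves only by the shell command python3 -m creep 'ROWS' [FORCE]. ROWS is JSON, a list of rows, each a list of 3 entries, a list of its own where there are three numbers: the shift along the world's x, y, z normalised to -1 to 1, where 1 is 0.1 m, then the turn, a rotation vector about the world's x, y, z normalised to -1 to 1, where 1 is 90 degrees, then the finger opening in mm, from 0 to 85.4. A call has 1 to 5 rows; each row is the pose to reach, as a shift and turn from the pose commanded when the call began; what a row does not reach only later rows make up. A row lasts 1/8 s, in which the tool goes at most 62.5 mm and 10.7 degrees, less where a joint would pass 70% of its speed; a pose out of reach is approached as far as the arm can. A call with a number of a shift or a turn outside -1 to 1 is refused whole. A call with a gripper value outside its range is refused whole. The fingers move at their own pace and stop on an object; FORCE is the grip in N (left out, the last holds). Time passes only in rows, so rows that repeat a pose let the fingers close. It gives the time, the measured TCP pose, the force, the opening and the grip force at its end, in the units of the state.
- robot.observe(): the state, without advancing time (a new reading comes with each control period).
- robot.capture(name): name is "scene" or "top" or "wrist"; returns a dict with "frame" (400x640x3 uint8, red, green, blue), "fx", "fy", "cx", "cy" (pixels), "D" ([k1, k2, p1, p2, k3] as OpenCV has them; the pictures are not rectified), "origin" and "attitude" of the camera in the world. Camera axes: x right, y down, z forward; pixel columns grow to the right and rows downward; lengths in m; the calibration is good to about 2 mm. A picture is of the moment at which its call begins. There is no depth.
- robot.sign_off(): hands the job in; it is judged then, once.
Trained networks look in the newest picture that a camera, given by its name, has taken for a name from the list of things; names that differ only in an ending like _2 or _b are one class to them, and where a whole thing is asked for, a point or a joint stands for the part that bears it (a point fixed in the world has none). Each returns a list of dicts, best first, with "confidence" (0 to 1); they miss things now and then, are a little off and sometimes report something else, mostly with a low value. They report only what shows in the picture. A call takes as long as a camera call.
- robot.silhouettes(label, camera): "region" (400x640 bool, what is visible of it) and "xy" ([column, row] in pixels, amid what is visible of it).
- robot.landmark_of(label, camera): "xy" ([column, row] in pixels: a listed point, or the origin of a listed thing).
The state is a dict: "time": time; "qpos": joint angles; "joint_velocities": joint speeds; "tau": joint torques, N m; "tcp_pos": TCP position; "tool_rot": TCP orientation; "ft_force": force on the tool from outside, world axes, zero at the start; "wrist_torque": the same for the moment, N m; "width": finger opening in m; "finger_force": force on a finger pad.
Only numpy, scipy, OpenCV 4.12 (cv2) and the standard library are available. Lean on these libraries where they do the work, as an engineer would, in place of code of your own. Each camera call takes 0.05 s, during which the arm holds its last target. There are 200 camera calls.

## Task

Push the wooden slide that carries the square white test tile along its guide until it is fully home against the wooden end stop, so the tile can be compared with the reference chips there. The slide is wide and short and jams in its rails if it is pushed off-centre, so push it on its centre line. Leave the other slide, with the round dish, where it is.

Things in the scene. Friction and masses are not known exactly. Their poses are not given: they have to be found in the camera images.
- slide_tile: Wooden slide, 60 mm long, 20 high, with a fixed square white tile (46 mm, 5 high) on top. Raised middle 100 mm wide, low flanges 118 wide held under the rail lips. 0.2 kg. Origin: centre of underside, 4 mm above the table; x to the end stop, z up. Flat rear face at x = -30 mm. Pushed there within 8 mm of the centre line it runs freely (a few N); pushed near either end of that face it jams.
- guide_tile: Its guide, fixed: plywood base 250 x 142 x 4 mm, aluminium side rails (top 19 mm above the table, 110 mm clear between lips), near end open, wooden end stop 30 mm high across the far end with three white chips on it. Origin: centre of underside; x to the stop, z up. Stop face at x = +110 mm: slide home at x = +80, starting at -65 to -45. Two like guides stand side by side, in either order.
- slide_dish: The other slide, in the other guide: the same, but with a round porcelain dish (39 mm) on top instead of the tile. Origin and axes as for the first. To be left where it is.

How it is judged:
At the end, for the whole second after the job is handed in: The slide with the square tile lies in its guide, straight to within 10 degrees, within 10 mm of the end stop and at rest; the slide with the round dish is within 15 mm of where it began (x of slide_tile in the frame of guide_tile above 0.07 m and z of slide_tile in the frame of guide_tile below 0.01 m and angle between the x axis of slide_tile and the x axis of guide_tile, either way round below 0.17 rad and linear speed of slide_tile below 0.02 m/s and distance of slide_dish from where it was at the start of the episode below 0.015 m); the robot touches nothing.
It fails at once if the slide with the round dish is moved more than 15 mm (distance of slide_dish from where it was at the start of the episode above 0.015 m).
It also fails if it takes over 32 s, if anything falls off the work surface, if the arm or the gripper's body presses on something with over 40 N, if the wrist force passes 120 N, or if a joint passes its speed limit or range.

## Working session

There is one attempt and no reset: what is moved stays moved. The work goes in short steps, Python scripts to look and compute and a shell command to move; the robot and the scene stay as the last step left them, time stands still between calls to the robot, and variables do not carry over. Pictures are saved under pics/ and viewed, at most 10 in all, crops included, and the job is handed in when it is done.

```bash
mkdir -p pics; cat > h.py <<'E'
import numpy as np, cv2
from rig import robot
from scipy.spatial.transform import Rotation as R
def rot(q):
    q=np.array(q,float)
    return q if q.shape==(3,3) else R.from_quat(np.r_[q[1:],q[0]]).as_matrix()
def ray2plane(c,xy,z):
    K=np.array([[c['fx'],0,c['cx']],[0,c['fy'],c['cy']],[0,0,1]])
    u=cv2.undistortPoints(np.array(xy,float).reshape(-1,1,2),K,np.array(c['D'],float)).reshape(-1,2)
    d=np.c_[u,np.ones(len(u))]@rot(c['attitude']).T
    o=np.array(c['origin']); return o+d*((z-o[2])/d[:,2])[:,None]
def cap(n,f=None):
    c=robot.capture(n)
    if f: cv2.imwrite('pics/'+f,c['frame'][:,:,::-1])
    return c
E
python3 - <<'E'
from h import *
np.set_printoptions(precision=4,suppress=True)
s=robot.observe();print(s['tcp_pos'],s['tool_rot'],s['width'],s['ft_force'])
for cam in('top','scene'):
    c=cap(cam,cam+'0.png');print(cam,c['origin'])
    for l,z in(('slide_tile',.004),('guide_tile',0),('slide_dish',.004)):
        for d in robot.landmark_of(l,cam)[:3]: print(l,'lm',d['confidence'],d['xy'],ray2plane(c,d['xy'],z)[0])
        for d in robot.silhouettes(l,cam)[:3]:
            m=d['region'].astype(np.uint8); r=cv2.minAreaRect(cv2.findNonZero(m)); print(l,'sil',d['confidence'],d['xy'],r, ray2plane(c,cv2.boxPoints(r),.02)[:,:2].tolist())
E
```

```text
[ 0.1668 -0.6277  0.303 ] [-0.0008  0.9916  0.1296 -0.0002] 0.08551571477632208 [-0.2903  0.6107  0.0896]
top [ 0.3936 -0.2054  0.8674]
slide_tile lm 0.58 [375.3, 219.0] [ 0.4647 -0.3072  0.004 ]
slide_tile sil 0.59 [373.9, 221.0] ((372.9407653808594, 219.27076721191406), (53.4508171081543, 30.36408042907715), 17.52556800842285) [[0.4495938544493745, -0.24006798548867092], [0.5082771244752669, -0.2585413758940898], [0.4760975474455995, -0.36156313703855325], [0.4178242304460375, -0.34216119413166063]]
guide_tile lm 0.81 [382.2, 197.5] [ 0.5098 -0.3225  0.    ]
guide_tile sil 0.9 [383.0, 186.3] ((380.42352294921875, 197.44485473632812), (71.58599853515625, 124.20170593261719), 17.35402488708496) [[0.40888713162734147, -0.20992080741402164], [0.6535021450085727, -0.28549970910930056], [0.6093865540409552, -0.42704053107214124], [0.36712787403545943, -0.3459228887150857]]
slide_dish lm 0.86 [249.5, 208.0] [ 0.4858 -0.0488  0.004 ]
slide_dish sil 0.59 [248.8, 206.9] ((247.95001220703125, 207.64999389648438), (53.44248962402344, 30.99031639099121), 18.434947967529297) [[0.4716965837601901
[... 1284 characters left out ...]
7511684495466]]
guide_tile sil 0.5 [379.2, 213.9] ((382.63397216796875, 212.27459716796875), (31.1552791595459, 63.31843185424805), 78.02386474609375) [[0.5126797002633755, -0.26001178001653147], [0.477304782169995, -0.3812371998384292], [0.40618631253301535, -0.3350861934441738], [0.44127390311804227, -0.22336209472780275]]
slide_dish lm 0.74 [250.5, 266.8] [ 0.488 -0.042  0.004]
slide_dish sil 0.72 [252.7, 262.5] ((253.0771026611328, 263.3469543457031), (34.81427001953125, 68.43740844726562), 79.15969848632812) [[0.5347438811693435, -0.0023854156114844483], [0.49825115025215494, -0.11265372404178461], [0.42589699944285475, -0.08392902230839328], [0.46124719819802745, 0.018368788799339494]]
```

View pics/top0.png

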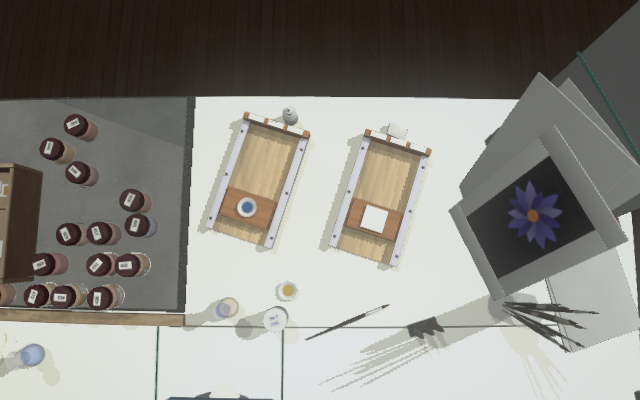

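View pics/scene0.png

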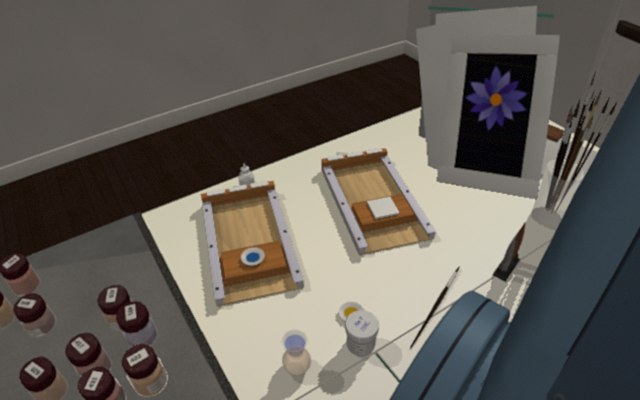

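The tile slide is at about (375,219) in top, right-hand guide. The dish slide is on the left at (248,207). A framed picture (455–625,130–300) and tall brushes (505–590,300–350) stand near the arm's path, so I'll triangulate them roughly.

```bash
python3 - <<'E'
from h import *
np.set_printoptions(precision=3,suppress=True)
t=cap('top');s=cap('scene')
def rays(c,xy):
    p=ray2plane(c,xy,-1.);o=np.array(c['origin']);d=p-o;return o,d/np.linalg.norm(d,axis=1)[:,None]
names=['frBL','frBR','frTL','canlid','brushbase']
tp=[(455,208),(498,298),(558,128),(275,317),(505,305)];sp=[(440,180),(535,193),(422,30),(362,325),(552,207)]
o1,D1=rays(t,tp);o2,D2=rays(s,sp)
for n,a,b in zip(names,D1,D2):
    k=np.linalg.lstsq(np.c_[a,-b],o2-o1,rcond=None)[0];p,q=o1+k[0]*a,o2+k[1]*b
    print(n,(p+q)/2,np.linalg.norm(p-q))
print(ray2plane(t,[(505,305),(425,327),(285,290)],0.))
print(ray2plane(t,[(590,340),(565,350),(580,315)],0.2))
# guide axis from the end points of its rails etc: silhouettes of top, edges at base level
u=np.array([np.cos(np.radians(-17.35)),np.sin(np.radians(-17.35))]);g=np.array([.5115,-.323])
for x in(-.112,-.1,.032):print(x,g+u*x)
w=cap('wrist','w0.png');print(w['origin'])
E
```

```text
frBL [ 0.489 -0.476 -0.004] 0.00032140752024205035
frBR [ 0.311 -0.533  0.06 ] 0.0030282362302241836
frTL [ 0.596 -0.522  0.275] 0.06393631213426047
canlid [ 0.272 -0.111  0.045] 0.00291720831487464
brushbase [ 0.29  -0.565  0.025] 0.006256651397072354
[[ 0.29  -0.573  0.   ]
 [ 0.247 -0.406  0.   ]
 [ 0.32  -0.124  0.   ]]
[[ 0.256 -0.627  0.2  ]
 [ 0.242 -0.584  0.2  ]
 [ 0.296 -0.612  0.2  ]]
-0.112 [ 0.405 -0.29 ]
-0.1 [ 0.416 -0.293]
0.032 [ 0.542 -0.333]
[ 0.24  -0.609  0.374]
```

View pics/w0.png

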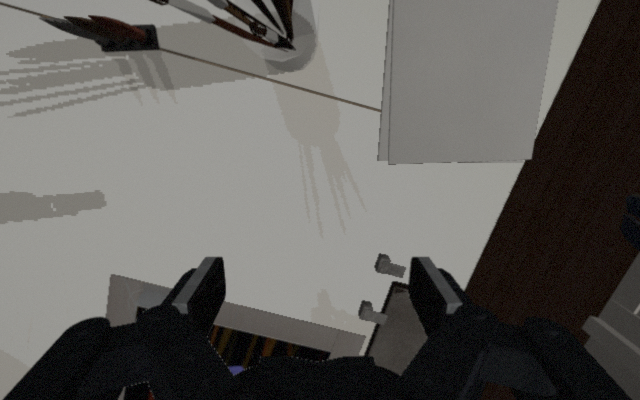

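The wrist view shows the brush jar (285,30) ahead and thin pads. So: swing toward +y first, clear of the brushes, closing the fingers, then go to the guide.

```bash
python3 -m creep '[[[0,0.4,0.3],[0,0,0],0],[[0,0.8,0.4],[0,0,0],0],[[0,1,0.4],[0,0,0],0],[[0,1,0.4],[0,0,0],0]]' 30
python3 -m creep '[[[0,0.5,0],[0,0,-0.1],0],[[0.2,1,0],[0,0,-0.2],0],[[0.6,1,0],[0,0,-0.3],0],[[1,1,0],[0,0,-0.358],0],[[1,1,0],[0,0,-0.358],0]]'
python3 -m creep '[[[0.4,0.4,-0.2],[0,0,0],0],[[0.8,0.8,-0.4],[0,0,0],0],[[1,1,-0.8],[0,0,0],0],[[1,1,-1],[0,0,0],0],[[1,1,-1],[0,0,0],0]]'
```

```text
time: 1.35
tcp_pos: [0.1672, -0.5273, 0.3444]
tool_rot: [0.0, 0.992, 0.13, 0.0]
ft_force: [-0.4, -0.8, -0.7]
width: 0.0122
finger_force: 0.0
time: 1.98
tcp_pos: [0.2704, -0.4282, 0.3439]
tool_rot: [0.0, 0.989, -0.149, 0.001]
ft_force: [0.2, -0.1, -0.4]
width: -0.0003
finger_force: 0.0
time: 2.6
tcp_pos: [0.3658, -0.3285, 0.2425]
tool_rot: [-0.001, 0.989, -0.151, -0.002]
ft_force: [-0.2, -0.4, -0.0]
width: -0.0003
finger_force: 0.0
```

```bash
python3 - <<'E'
from h import *
np.set_printoptions(precision=4,suppress=True)
w=cap('wrist','w1.png');print(w['origin'])
for l,z in(('slide_tile',.004),('guide_tile',0)):
    for d in robot.landmark_of(l,'wrist')[:2]: print(l,d['confidence'],d['xy'],ray2plane(w,d['xy'],z)[0])
for d in robot.silhouettes('slide_tile','wrist')[:2]:
    r=cv2.minAreaRect(cv2.findNonZero(d['region'].astype(np.uint8)));b=cv2.boxPoints(r);print(d['confidence'],b.tolist(),ray2plane(w,b,.024))
E
```

```text
[ 0.4385 -0.3519  0.3119]
slide_tile 0.82 [256.8, 90.8] [ 0.4613 -0.3016  0.004 ]
slide_tile 0.57 [256.7, 30.6] [ 0.5078 -0.3191  0.004 ]
guide_tile 0.73 [255.8, 30.1] [ 0.5093 -0.318   0.    ]
0.59 [[189.0, 49.0], [316.0, 49.0], [316.0, 123.0], [189.0, 123.0]] [[ 0.5071 -0.2629  0.024 ]
 [ 0.4759 -0.3633  0.024 ]
 [ 0.4189 -0.3454  0.024 ]
 [ 0.4524 -0.238   0.024 ]]
```

View pics/w1.png

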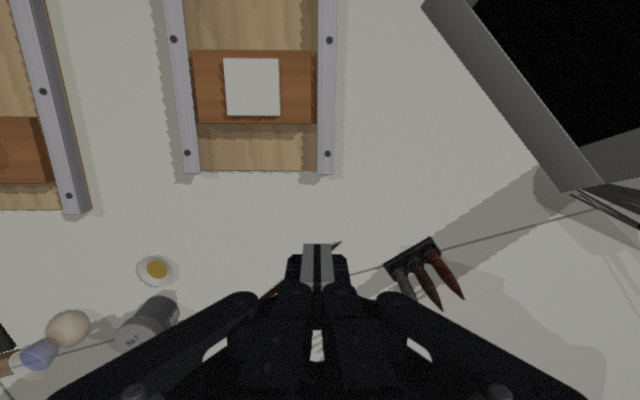

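The wrist view shows the rails vertical, so the yaw is aligned. The slide's rear edge runs (196,123)–(316,124) and the closed tips are at (317,245). Next I compute the centre line from these.

```bash
python3 - <<'E'
from h import *
np.set_printoptions(precision=4,suppress=True)
w=cap('wrist')
p=ray2plane(w,[(199,171),(317,171),(186,20),(317,20)],.019)[:,:2]
f,b=(p[0]+p[1])/2,(p[2]+p[3])/2
print(p,f,b,np.linalg.norm(p[0]-p[1]),np.linalg.norm(p[2]-p[3]))
u=b-f;u/=np.linalg.norm(u);n=np.array([-u[1],u[0]]);print('yaw',np.degrees(np.arctan2(u[1],u[0])))
r=ray2plane(w,[(196,123),(316,124)],.024)[:,:2];print('rear',r,np.linalg.norm(r[0]-r[1]))
g=np.array([.5105,-.321]); u0=np.array([np.cos(np.radians(-17.3)),np.sin(np.radians(-17.3))]);n0=np.array([-u0[1],u0[0]])
s=robot.observe();t=np.array(s['tcp_pos']);Rm=rot(s['tool_rot']);tip=(t+Rm[:,2]*.073)
print('tool yaw',np.degrees(np.arctan2(Rm[1,0],Rm[0,0])),Rm[:,2],tip)
for nm,q in(('front',f),('back',b),('rearmid',r.mean(0)),('tip',tip[:2])):print(nm,'along',(q-g)@u0,'lat',(q-g)@n0)
tgt=g-.108*u0;print('shift',tgt-tip[:2])
E
```

```text
[[ 0.4114 -0.2274]
 [ 0.3777 -0.3345]
 [ 0.532  -0.2691]
 [ 0.4997 -0.3727]] [ 0.3946 -0.2809] [ 0.5158 -0.3209] 0.11226104087918991 0.1086119988227799
yaw -18.232701188083215
rear [[ 0.4529 -0.2447]
 [ 0.42   -0.3468]] 0.10724143527588881
tool yaw -17.40155445442771 [ 0.0014 -0.0015 -1.    ] [ 0.3672 -0.3293  0.172 ]
front along -0.12259702856706446 lat 0.0037634061848264666
back along 0.005059230369757703 lat 0.001685143810575074
rearmid along -0.07820278247395201 lat 0.0020769384787463104
tip along -0.13437213254522187 lat -0.05058772222185942
shift [0.0402 0.0405]
```

```bash
python3 -m creep '[[[0.41,0.42,0],[0,0,0],0],[[0.41,0.42,-0.4],[0,0,0],0],[[0.41,0.42,-0.8],[0,0,0],0],[[0.41,0.42,-1],[0,0,0],0],[[0.41,0.42,-1],[0,0,0],0]]'
python3 -m creep '[[[0,0,-0.2],[0,0,0],0],[[0,0,-0.4],[0,0,0],0],[[0,0,-0.5],[0,0,0],0],[[0,0,-0.5],[0,0,0],0],[[0,0,-0.5],[0,0,0],0]]'
python3 - <<'E'
from h import *
cap('wrist','w2.png')
E
```

```text
time: 3.48
tcp_pos: [0.4074, -0.2862, 0.1434]
tool_rot: [-0.0, 0.989, -0.151, -0.001]
ft_force: [0.1, -0.1, 0.7]
width: -0.0001
finger_force: 0.0
time: 4.1
tcp_pos: [0.4085, -0.2866, 0.0948]
tool_rot: [0.0, 0.989, -0.151, 0.001]
ft_force: [0.6, -0.5, 0.1]
width: 0.0002
finger_force: 0.0
```

View pics/w2.png

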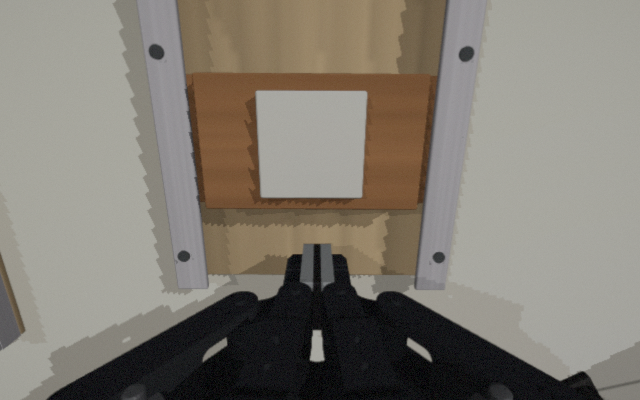

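Centred to about 2 mm: the slide and rail mid is at column 312, the tips at 317. I'll correct that, lower slightly and start pushing.

```bash
python3 -m creep '[[[0.005,0.02,-0.07],[0,0,0],0],[[0.1,-0.01,-0.07],[0,0,0],0],[[0.2,-0.04,-0.07],[0,0,0],0],[[0.34,-0.085,-0.07],[0,0,0],0],[[0.48,-0.13,-0.07],[0,0,0],0]]'
python3 - <<'E'
from h import *
cap('wrist','w3.png')
E
```

```text
time: 4.78
tcp_pos: [0.4573, -0.2995, 0.0869]
tool_rot: [0.0, 0.989, -0.151, 0.0]
ft_force: [-1.8, 0.6, -1.1]
width: 0.0002
finger_force: 0.3
```

View pics/w3.png

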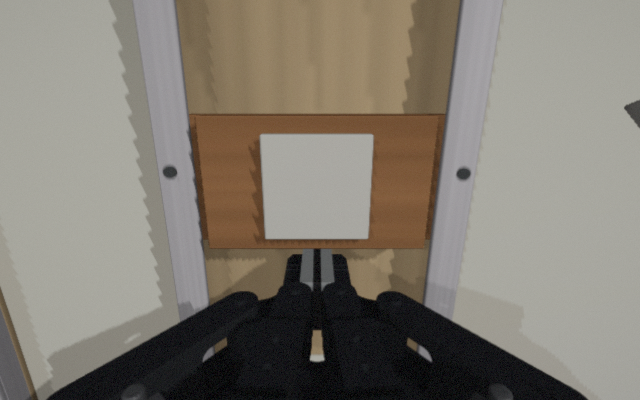

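In contact and centred (slide mid 317 = tips 317), push force about 2 N. Continue.

```bash
python3 -m creep '[[[0.14,-0.045,0],[0,0,0],0],[[0.28,-0.09,0],[0,0,0],0],[[0.42,-0.13,0],[0,0,0],0],[[0.56,-0.175,0],[0,0,0],0],[[0.7,-0.22,0],[0,0,0],0]]'
python3 -m creep '[[[0.05,-0.015,0],[0,0,0],0],[[0.1,-0.03,0],[0,0,0],0],[[0.15,-0.045,0],[0,0,0],0],[[0.17,-0.053,0],[0,0,0],0]]'
python3 - <<'E'
from h import *
cap('wrist','w4.png')
E
```

```text
time: 5.45
tcp_pos: [0.5266, -0.3213, 0.0868]
tool_rot: [-0.0, 0.989, -0.151, -0.0]
ft_force: [-1.4, 0.5, 0.5]
width: -0.0001
finger_force: 0.8
time: 5.95
tcp_pos: [0.5433, -0.3265, 0.0869]
tool_rot: [-0.0, 0.989, -0.151, 0.0]
ft_force: [-1.9, 1.3, 1.3]
width: -0.0002
finger_force: 0.9
```

View pics/w4.png

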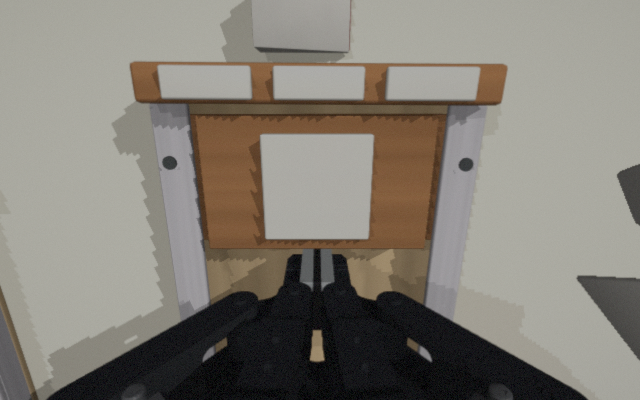

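The slide is straight, with a gap of about 5 mm to the stop (rows 103–114). Creeping on in small steps until the force rises.

```bash
python3 -m creep '[[[0.02,-0.006,0],[0,0,0],0],[[0.03,-0.009,0],[0,0,0],0],[[0.04,-0.012,0],[0,0,0],0],[[0.045,-0.014,0],[0,0,0],0]]'
python3 -m creep '[[[0.01,-0.003,0],[0,0,0],0],[[0.02,-0.006,0],[0,0,0],0]]'
```

```text
time: 6.5
tcp_pos: [0.5472, -0.3278, 0.0869]
tool_rot: [-0.0, 0.989, -0.151, -0.0]
ft_force: [-2.8, 1.7, 3.5]
width: 0.0003
finger_force: 1.7
time: 6.75
tcp_pos: [0.5476, -0.3279, 0.0866]
tool_rot: [-0.0, 0.989, -0.151, -0.002]
ft_force: [-8.5, 4.0, 9.1]
width: -0.0
finger_force: 4.8
```

The force has risen against the stop, so the slide is home. Back off, lift, and check.

```bash
python3 -m creep '[[[-0.15,0.046,0],[0,0,0],0],[[-0.3,0.093,0],[0,0,0],0],[[-0.3,0.093,0.4],[0,0,0],0],[[-0.3,0.093,0.9],[0,0,0],0],[[-0.3,0.093,1],[0,0,0],0]]'
python3 -m creep '[[[0,0,0.2],[0,0,0],0],[[0,0,0.2],[0,0,0],0],[[0,0,0.2],[0,0,0],0]]'
python3 - <<'E'
from h import *
cap('wrist','w5.png');c=cap('top')
for d in robot.landmark_of('slide_dish','top')[:2]:print(d['xy'],d['confidence'])
E
```

```text
time: 7.38
tcp_pos: [0.5219, -0.3204, 0.1907]
tool_rot: [0.001, 0.989, -0.151, 0.004]
ft_force: [0.7, -0.5, -0.3]
width: 0.0001
finger_force: 0.0
time: 7.75
tcp_pos: [0.519, -0.3189, 0.2059]
tool_rot: [-0.0, 0.989, -0.151, -0.001]
ft_force: [-1.3, -0.2, -0.8]
width: -0.0
finger_force: 0.0
[249.7, 206.8] 0.58
```

View pics/w5.png

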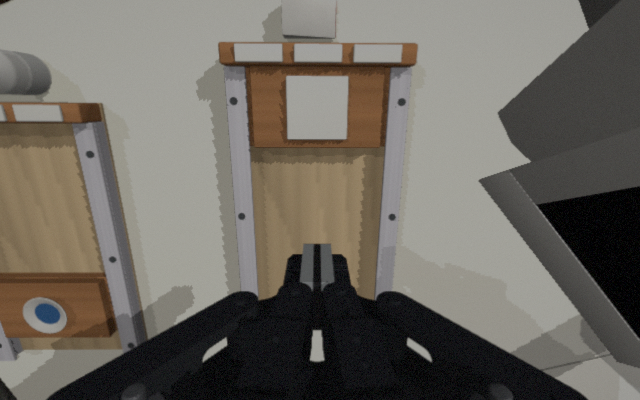

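The tile slide sits flush against the stop (row 66), the dish slide is unmoved, and the arm is clear.

```bash
python3 -c "
from rig import robot; print(robot.sign_off())"
```

```text
the job is handed in; nothing more can be done
None
```

The slide with the square tile is home against its end stop, the dish slide was left where it was, and the job is handed in with the arm clear; the hand-in returned no verdict.

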